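# Set up a lens test line between lamp and camera

### The job

Build the lens test line on the aluminium bar, in the line from the lamp to the camera: stand the round diffuser 60 mm in front of the lamp's nozzle, the square test chart 70 mm beyond the diffuser, then the riser block before the camera with the lens standing on it, its foot centred on the block, its big front glass towards the lamp and its rear end 30 mm from the camera. Everything stands upright on the bar's centre line and square to it. Tip nothing over, and leave the blower, the lens cap and the mouse where they are.

Things in the scene. Friction and masses are not known exactly. Their poses are not given: they have to be found in the camera images.
- bar: Flat aluminium instrument bar fixed on the bench, 620 long, 120 wide, 12 high, with a thin dark line along its middle. Origin: centre of its underside. Its y axis runs along the bar (roughly the robot's left-right direction, turned by up to 0.18 rad), y positive towards the lamp end; z up.
- lamp: Black lamp house fixed on the bar's left (+y) end, 80 wide, 120 high, with a bright round aluminium nozzle (52 diameter, axis 80 above the bar). Origin: on the bar's top, on its centre line, straight below the nozzle's front face; the lamp fills y = 0 to 105. Its -y axis points along the line to the camera. The two origins are 330 to 390 mm apart (varies).
- camera: Black camera on a steel block, fixed on the bar's right (-y) end, facing the lamp; 124 wide, top 135 above the bar. Origin: on the bar's top, on its centre line, straight below the front face of its round steel lens mount (58 diameter, axis 80 above the bar); the camera fills y = 0 to -51. Its +y axis points along the line to the lamp.
- diffuser: Loose diffuser: white frosted disc in a black round frame, 60 diameter, 12 thick, on a steel post and a round foot (56 diameter, 14 high). Frame centre 80, top 110 above the underside; 0.28 kg, mostly foot. Origin: centre of its underside, in the disc's plane; y square to the disc (faces alike, either may face the lamp), z up. Pinch the frame from above across its 12 mm.
- chart: Loose test chart: pale plate with black bar patterns in a square aluminium frame, 70 x 70, 10 thick, on a steel post and a foot 60 (x) by 50 (y) by 14. Frame 45 to 115 above the underside; 0.3 kg, mostly foot. Origin: centre of its underside, in the plate's plane; y square to the plate (faces alike, either may face the lamp), z up. Pinch the frame from above across its 10 mm.
- riser: Loose plain aluminium riser block, 50 (x) by 90 (y) by 35 high, with four small dark screw holes in its top; about 0.42 kg. Origin: centre of its underside. Its long side (y, either way round) goes along the bar. Can be gripped from above across its 50 mm width.
- lens: Loose lens, level on its own foot (plate 30 x by 60 y by 8): white barrel 100 long, axis 45 above the underside, grey collar in the middle (56 diameter, 28 long; grip it from above), black ring. Big front glass (60 diameter) at y = +50, smaller rear (44) at y = -50. 0.36 kg. Origin: centre of the foot's underside; y along the barrel to the front. Starts with the front roughly to +y.
- blower: Bystander: black rubber air blower standing upright behind the bar, 54 diameter, 100 high with a thin nozzle on top. Origin: centre of its underside. Not to be moved.
- cap: Bystander: flat black lens cap lying on the bench at the left, 62 diameter, 10 high. Origin: centre of its underside. Not to be moved.
- mouse: Bystander: black computer mouse on the bench at the right, 104 x 60 x 34 high. Origin: centre of its underside. Not to be moved.
Things that resemble listed ones, but are neither listed nor needed, are in the scene too. What is shaped like the diffuser but green is not meant.

How it is judged (in metres and radians):
At the end, for the whole second after the job is handed in: All four upright, at rest, released, within 12 mm of the lamp-camera line and 0.17 rad of square. Diffuser 60 mm from the nozzle, chart 70 mm beyond it, lens rear 30 mm from the camera (each within 15 mm), front to the lamp, foot centred on the riser within 12 mm across, 17 mm along (x of diffuser in the frame of lamp between -0.012 and 0.012 m and z of diffuser in the frame of lamp between -0.006 and 0.006 m and angle between the y axis of each of diffuser, chart, riser, lens and the y axis of lamp, either way round below 0.17 rad and angle between each of diffuser, chart, riser, lens's own z axis and vertical below 0.08 rad and linear speed of each of diffuser, chart, riser, lens below 0.02 m/s and x of chart in the frame of lamp between -0.012 and 0.012 m and z of chart in the frame of lamp between -0.006 and 0.006 m and x of riser in the frame of lamp between -0.012 and 0.012 m and z of riser in the frame of lamp between -0.006 and 0.006 m and x of lens in the frame of lamp between -0.012 and 0.012 m and z of lens in the frame of lamp between 0.029 and 0.041 m and y of diffuser in the frame of lamp between -0.075 and -0.045 m and horizontal distance between chart and diffuser between 0.055 and 0.085 m and y of chart in the frame of lamp below -0.095 m and y of camera in the frame of lens between -0.095 and -0.065 m and x of lens in the frame of riser between -0.012 and 0.012 m and y of lens in the frame of riser between -0.017 and 0.017 m); the robot touches nothing.
It fails at once if the blower, lens cap or mouse is moved by more than 20 mm (distance of any of blower, cap, mouse from where it was at the start of the episode above 0.02 m).
It fails at once if the diffuser, chart or lens tips over (leans more than 0.7 rad) (angle between any of diffuser, chart, lens's own z axis and vertical above 0.7 rad).
It fails at once if the riser block or the blower is tipped over (leans more than 0.7 rad) (angle between any of riser, blower's own z axis and vertical above 0.7 rad).
It also fails if it takes over 112 s, if anything falls off the work surface, if the arm or the gripper's body presses on something with over 40 N, if the wrist force passes 120 N, or if a joint passes its speed limit or range.

### The arm

A 7-joint arm with a two-finger parallel gripper is mounted at the origin on the work surface. World frame = base frame: x ahead of the robot, y to its left, z up, the work surface at z = 0. Lengths are in m, angles in degrees, forces in N, time in s.
With the tool pointing down it reaches from about 0.35 to 0.9 m from the base axis. Payload 8.1 kg.
Tool frame: the origin (TCP) lies on the centre line of the jaws, within the pads' length; the fingertips stand 22 mm ahead of it and the grasp point (between the pads) lies 3 mm ahead of it; z points along the fingers, y is the line along which they close (so a half turn about z gives the same grasp; the last joint's range is limited). The gripper opens to 85 mm and grips with 20 to 120 N. Pads are 22 mm wide; open, the fingers measure 114 mm over their backs; the gripper's body (76 mm by 85 mm) begins 54 mm behind the grasp point. The pads swing forward as they close: fully open they stand 13 mm farther back than shut.
Start: joints at [62.017, 24.895, 1.432, 90.138, -0.665, 64.973, -4.303], TCP at [0.235, -0.579, 0.253] pointing down, gripper open.
Joint ranges: [-149.89, 149.89], [-25.12, 119.58], [-72.63, 75.52], [4.76, 147.25], [-75.54, 255.54], [6.69, 114.76], [-157.13, 157.13]. Speed limits (degrees/s): [127.2, 127.2, 172.46, 172.46, 180, 180, 180].

### API

Orientations are given as a 3x3 rotation matrix whose columns are the frame's x, y, z axes.
In Python, from cell import * gives the robot as it stands. The module is installed in compiled form; this text tells all that it offers.
- The arm moves only by the shell command python3 -m inch 'ROWS' [FORCE]. ROWS is JSON, a list of rows, each a list of 3 entries, a list of its own where there are three numbers: the turn, a rotation vector about the world's x, y, z in degrees, then the shift along the world's x, y, z in m, then the opening in per cent of the stroke, from 0 (shut) to 100 (fully open). A call has 1 to 10 rows; each row shifts and turns the commanded pose from where the row before left it; what a row does not reach is not made up. A row lasts 1/8 s, in which the tool goes at most 62.5 mm and 10.7 degrees, less where a joint would pass 70% of its speed; a pose out of reach is approached as far as the arm can. A call is refused whole if a number of a shift passes 0.0625 or a number of a turn 10.7, either way. A call with a gripper value outside its range is refused whole. The fingers move at their own pace and stop on an object; FORCE is the grip in N (left out, the last holds). Time passes only in rows, so rows that do not move let the fingers close. It gives the time, the measured TCP pose, the force, the opening and the grip force at its end, in the units of the state.
- get_state(): the state, without advancing time (a new reading comes with each control period).
- read_camera(name): name is "scene" or "side" or "wrist"; returns the picture (384x512x3 uint8, blue, green, red); there is no depth.
- camera_model(name): a dict with "vfov" (degrees; the focal length in pixels is half the picture's height over the tangent of half this angle, whatever the lens; pixels are square), "cx", "cy" (the principal point, pixels), "camera_from_world" (4x4, takes a point from world to camera coordinates); the wrist camera has in their place "tool_from_camera" (4x4, takes a point from camera to tool coordinates, whose origin is the TCP and whose axes are the flange's). Camera axes: x right, y down, z forward; pixel columns grow to the right and rows downward; lengths in m; the calibration is good to about 2 mm. A picture is of the moment at which its call begins: read the wrist's pose just before it. camera_model takes no time and is no camera call.
- sign_off(): hands the job in; it is judged then, once.
The state is a dict: "clock": time; "joint_pos": joint angles; "qd": joint speeds; "joint_torque": joint torques, N m; "eef_pos": TCP position; "ee_rot": TCP orientation; "contact_force": force on the tool from outside, world axes, zero at the start; "ft_torque": the same for the moment, N m; "opening": finger opening in m; "finger_force": force on a finger pad.
Only numpy, scipy, OpenCV 4.12 (cv2) and the standard library are available. Lean on these libraries where they do the work, as an engineer would, in place of code of your own. Each camera call takes 0.05 s, during which the arm holds its last target. There are 200 camera calls.

## Working session

There is one attempt and no reset: what is moved stays moved. The work goes in short steps, Python scripts to look and compute and a shell command to move; the robot and the scene stay as the last step left them, time stands still between calls to the robot, and variables do not carry over. Pictures are saved under pics/ and viewed, at most 14 in all, crops included, and the job is handed in when it is done.

```bash
mkdir -p pics
python3 - <<'E'
from cell import *
import cv2,numpy as np
s=get_state();print(s['clock'],s['eef_pos'],np.round(s['ee_rot'],3).tolist(),s['opening'])
for n in ("scene","side"):
    cv2.imwrite(f"pics/{n}0.png",cv2.resize(read_camera(n),(800,600),interpolation=cv2.INTER_CUBIC)); m=camera_model(n);print(n,m['vfov'],m['cx'],m['cy'],np.round(m['camera_from_world'],3).tolist())
m=camera_model("wrist");print(m['vfov'],np.round(m['tool_from_camera'],3).tolist())
E
```

```text
0.0 [ 0.23495772 -0.57862588  0.25252745] [[0.927, 0.376, -0.001], [0.376, -0.927, 0.001], [-0.0, -0.002, -1.0]] 0.08554662302174386
scene 48.11545839260475 256.9769768494473 197.8016025574913 [[-0.735, 0.678, -0.001, 0.416], [0.437, 0.472, -0.765, -0.207], [-0.519, -0.563, -0.644, 1.833], [0.0, 0.0, 0.0, 1.0]]
side 46.78751455623445 252.1676830208287 186.49940329326856 [[-0.735, -0.678, -0.021, 0.392], [-0.399, 0.457, -0.795, 0.255], [0.549, -0.575, -0.606, 0.939], [0.0, 0.0, 0.0, 1.0]]
69.54796029448275 [[0.0, -0.952, -0.305, 0.078], [1.0, 0.0, 0.0, 0.001], [-0.0, -0.305, 0.952, -0.121], [0.0, 0.0, 0.0, 1.0]]
```

View pics/scene0.png

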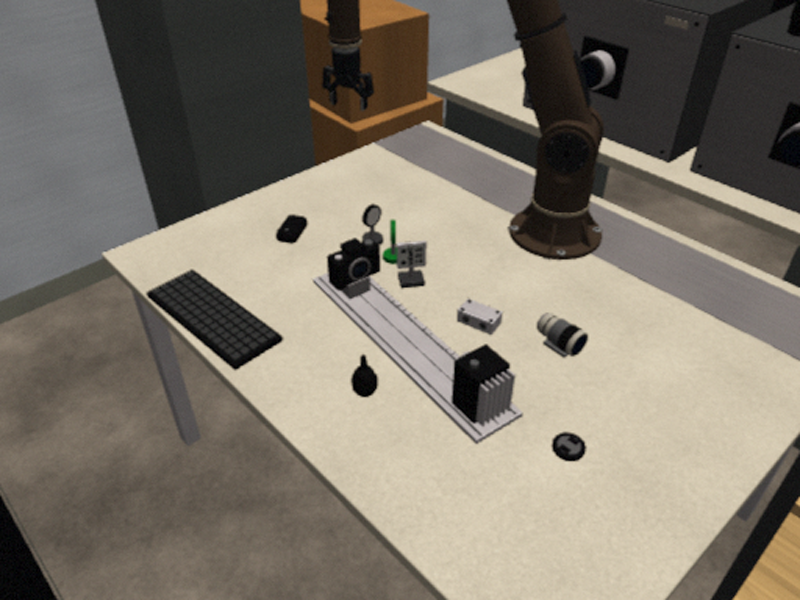

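View pics/side0.png

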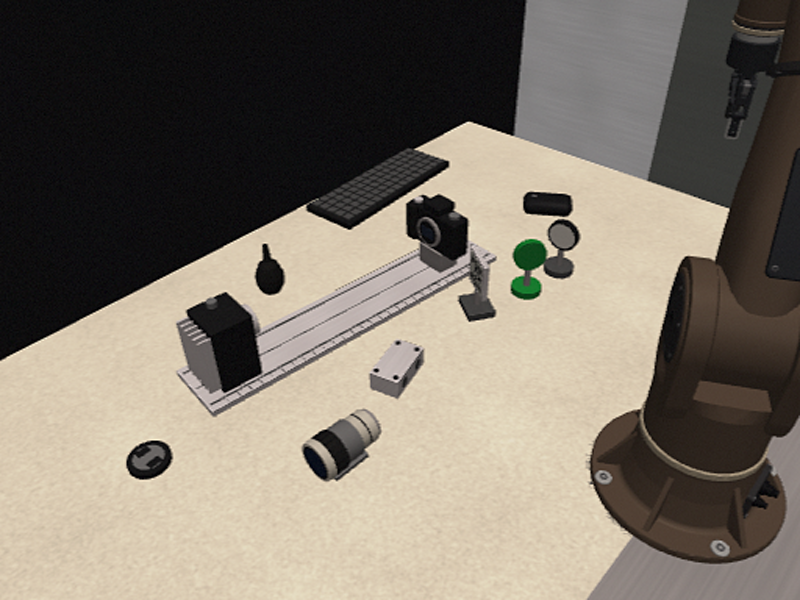

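The scene and side views show everything (800x600 px): lamp at the left end of the bar, camera at the right. Scene view: diffuser at (372,216) with foot (373,238), green decoy beside it, chart at (411,255), riser at (480,313), lens at (562,333). Lens front faces the lamp side.

```bash
cat > h.py <<'E'
from cell import *
import cv2,numpy as np
def K(m): return 192/np.tan(np.radians(m['vfov']/2))
def rays(n,uv,st=None):
    m=camera_model(n);uv=np.atleast_2d(np.array(uv,float))
    d=np.c_[(uv-[m['cx'],m['cy']])/K(m),np.ones(len(uv))]
    if n=="wrist":
        T=np.eye(4);T[:3,:3]=st['ee_rot'];T[:3,3]=st['eef_pos'];T=T@np.array(m['tool_from_camera'])
    else: T=np.linalg.inv(np.array(m['camera_from_world']))
    return T[:3,3],d@T[:3,:3].T
def plane(n,uv,z,st=None,s=1.):
    o,d=rays(n,np.array(uv)*s,st);return o+d*((z-o[2])/d[:,2])[:,None]
def proj(n,P,st=None):
    m=camera_model(n);P=np.atleast_2d(P)
    if n=="wrist":
        T=np.eye(4);T[:3,:3]=st['ee_rot'];T[:3,3]=st['eef_pos'];C=np.linalg.inv(T@np.array(m['tool_from_camera']))
    else: C=np.array(m['camera_from_world'])
    p=P@C[:3,:3].T+C[:3,3];return p[:,:2]/p[:,2:]*K(m)+[m['cx'],m['cy']]
E
python3 - <<'E'
from h import *
np.set_printoptions(precision=3,suppress=True)
s=.64
def P(l,n,uv,z):print(l,n,plane(n,uv,z,s=s).tolist() and np.round(plane(n,uv,z,s=s),3).tolist())
P('bar','side',[(179,374),(213,408),(495,257)],.012)
P('bar','scene',[(478,433),(521,411),(315,279)],.012)
P('line','side',[(258,340),(418,265)],.012)
P('diff','side',[(559,265)],.014);P('diff','scene',[(373,237)],.014)
P('diffc','side',[(564,235)],.08);P('diffc','scene',[(372,216)],.08)
P('chart','side',[(477,303)],.014);P('chart','scene',[(411,277)],.014);P('chartc','scene',[(411,255)],.08)
P('riser','side',[(375,374),(398,387),(423,352),(400,341)],.035);P('riser','scene',[(458,316),(492,327),(501,314),(470,301)],.035)
P('lens f/r','side',[(320,461),(366,424)],.045);P('lens','scene',[(573,340),(548,326)],.045)
P('green','side',[(526,288)],.014);P('mouse','side',[(548,200)],.034)
P('cap','side',[(149,458)],.01);P('blower','side',[(269,288)],.0)
P('camera mount','side',[(429,232)],.092);P('lamp noz','side',[(257,318)],.092)
P('camera mount','scene',[(360,268)],.092)
E
```

```text
bar side [[0.681, 0.345, 0.012], [0.579, 0.353, 0.012], [0.497, -0.25, 0.012]]
bar scene [[0.676, 0.335, 0.012], [0.572, 0.355, 0.012], [0.612, -0.265, 0.012]]
line side [[0.651, 0.21, 0.012], [0.592, -0.132, 0.012]]
diff side [[0.388, -0.306, 0.014]]
diff scene [[0.388, -0.305, 0.014]]
diffc side [[0.388, -0.308, 0.08]]
diffc scene [[0.389, -0.305, 0.08]]
chart side [[0.434, -0.11, 0.014]]
chart scene [[0.434, -0.108, 0.014]]
chartc scene [[0.434, -0.109, 0.08]]
riser side [[0.429, 0.154, 0.035], [0.384, 0.152, 0.035], [0.407, 0.068, 0.035], [0.452, 0.073, 0.035]]
riser scene [[0.475, 0.089, 0.035], [0.447, 0.166, 0.035], [0.399, 0.15, 0.035], [0.416, 0.071, 0.035]]
lens f/r side [[0.362, 0.329, 0.045], [0.362, 0.242, 0.045]]
lens scene [[0.36, 0.318, 0.045], [0.363, 0.254, 0.045]]
green side [[0.394, -0.204, 0.014]]
mouse side [[0.52, -0.47, 0.034]]
cap side [[0.569, 0.469, 0.01]]
blower side [[0.765, 0.095, 0.0]]
camera mount side [[0.571, -0.139, 0.092]]
lamp noz side [[0.613, 0.228, 0.092]]
camera mount scene [[0.568, -0.139, 0.092]]
```

```bash
python3 -m inch '[[[0,0,-7],[0.03,0.035,0.03],100],[[0,0,-7],[0.03,0.045,0.03],100],[[0,0,-7],[0.03,0.05,0.02],100],[[0,0,-8],[0.03,0.05,0.02],100],[[0,0,0],[0.03,0.05,0.02],100],[[0,0,0],[0.03,0.05,0],100],[[0,0,0],[0.03,0.05,0],100],[[0,0,0],[0.03,0.05,0],100],[[0,0,0],[0.03,0.05,0],100],[[0,0,0],[0.03,0.05,0],100]]'
python3 -m inch '[[[0,0,0],[0.03,0.05,0],100],[[0,0,0],[0,0,0],100],[[0,0,0],[0,0,0],100]]'
python3 - <<'E'
from h import *
s=get_state();im=read_camera("wrist");cv2.imwrite("pics/w1n.png",im);np.savez("w1",pos=s['eef_pos'],rot=s['ee_rot'])
print(s['clock'],s['eef_pos'],np.round(s['ee_rot'],3).tolist(),s['contact_force'])
cv2.imwrite("pics/w1.png",cv2.resize(im,(800,600),interpolation=cv2.INTER_CUBIC))
E
```

```text
clock: 1.35
eef_pos: [0.5357, -0.0975, 0.3731]
ee_rot: [[0.993, -0.12, -0.0], [-0.12, -0.993, -0.0], [-0.0, 0.0, -1.0]]
contact_force: [1.1, -0.7, 0.1]
opening: 0.0852
finger_force: 0.0
clock: 1.72
eef_pos: [0.5648, -0.0496, 0.3728]
ee_rot: [[0.993, -0.12, -0.001], [-0.12, -0.993, -0.001], [-0.001, 0.001, -1.0]]
contact_force: [-0.5, 1.1, 0.1]
opening: 0.0855
finger_force: 0.0
1.725 [ 0.56483024 -0.04961925  0.37276215] [[0.993, -0.12, -0.001], [-0.12, -0.993, -0.001], [-0.001, 0.001, -1.0]] [-0.48019018  1.12351808  0.14315878]
```

View pics/w1.png

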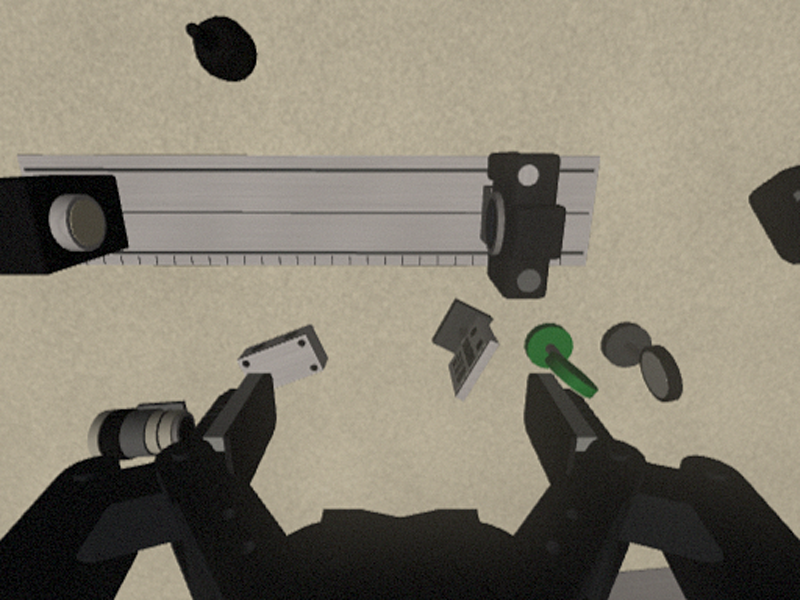

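The wrist view shows the bar level across the picture (centre line at row 212), nozzle face near (87,221), camera mount near (495,222), chart top edge (459,395)-(495,343), diffuser foot (626,345) with its frame at (662,374), riser (283,352), and the lens collar (137,433).

Run:
```python
from h import *
d=np.load("w1.npz");st={'eef_pos':d['pos'],'ee_rot':d['rot']}
def P(l,uv,z):
    p=plane("wrist",uv,z,st,.64);print(l,np.round(p[:,:2],4).tolist(), *( [round(float(np.linalg.norm(p[1]-p[0])),4), round(float(np.degrees(np.arctan2(*(p[1]-p[0])[:2][::1]))),1)] if len(p)>1 else []))
P('line',[(480,213),(130,212)],.012)
P('edge far',[(599,156),(20,155)],.012);P('edge near',[(585,265),(110,265)],.012)
P('bar end',[(599,156),(585,265)],.012)
P('noz face',[(87,221)],.092);P('lamp house bottom',[(128,247)],.012)
P('mount',[(494,222)],.092)
P('chart top',[(459,395),(495,343)],.115)
P('chart foot',[(433,343),(457,300)],.014);P('chart foot2',[(457,300),(494,323)],.014)
P('diff foot',[(626,343)],.014);P('diff frame c',[(661,374)],.08)
P('riser',[(325,364),(312,326)],.035);P('riser',[(240,361),(307,333)],.035)
P('lens',[(180,428),(110,434)],.045);P('collar',[(138,433)],.045)
def tri(l,a,b,c=None):
    A=[];B=[]
    for n,uv in ((("scene"),a),("side",b),("wrist",c)):
        if uv is None: continue
        o,r=rays(n,np.array(uv)*.64,st);r=r[0]/np.linalg.norm(r[0]);M=np.eye(3)-np.outer(r,r);A.append(M);B.append(M@o)
    x=np.linalg.solve(sum(A),sum(B));print(l,np.round(x,4),[round(float(np.linalg.norm(M@x-bb)),4) for M,bb in zip(A,B)])
tri('mount',(361,268),(430,232),(494,222))
tri('diffc',(372,216),(564,235),(661,374))
np.random
im=[cv2.imread(f"pics/{f}.png") for f in ("side0","scene0")]
cs=[im[0][200:400,160:290],im[0][190:330,440:600],im[0][180:280,390:500],im[1][200:300,320:440]]
cs=[cv2.resize(c,(400,300),interpolation=cv2.INTER_CUBIC) for c in cs]
cv2.imwrite("pics/cr.png",np.vstack([np.hstack(cs[:2]),np.hstack(cs[2:])]))
```

```text
line [[0.5714, -0.1412], [0.6187, 0.2417]] 0.3858 7.0
edge far [[0.6162, -0.2704], [0.6907, 0.3388]] 0.6137 7.0
edge near [[0.498, -0.2569], [0.5632, 0.2829]] 0.5438 6.9
bar end [[0.6162, -0.2704], [0.498, -0.2569]] 0.119 -83.5
noz face [[0.6194, 0.2336]]
lamp house bottom [[0.581, 0.256]]
mount [[0.5734, -0.1399]]
chart top [[0.4099, -0.0916], [0.462, -0.1302]] 0.0648 126.5
chart foot [[0.4229, -0.0746], [0.4741, -0.1077]] 0.061 122.9
chart foot2 [[0.4741, -0.1077], [0.44, -0.1492]] 0.0537 -140.5
diff foot [[0.3948, -0.3064]]
diff frame c [[0.3878, -0.311]]
riser [[0.421, 0.0546], [0.4701, 0.0611]] 0.0496 82.5
riser [[0.4368, 0.1528], [0.4623, 0.0684]] 0.0882 163.2
lens [[0.3623, 0.2409], [0.3643, 0.3275]] 0.0867 1.3
collar [[0.3616, 0.2934]]
mount [ 0.5699 -0.1387  0.0926] [0.0034, 0.0011, 0.0038]
diffc [ 0.3878 -0.3091  0.0793] [0.0023, 0.0007, 0.002]
```

View pics/cr.png

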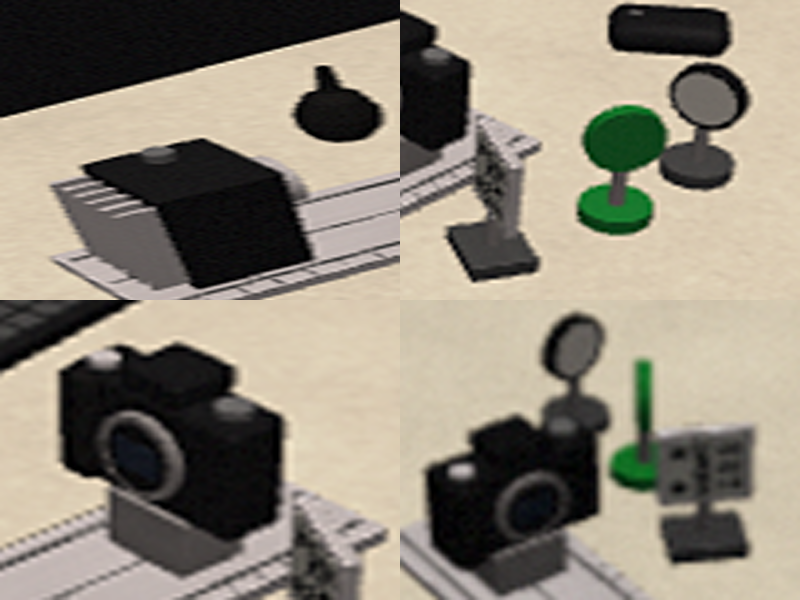

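```bash
python3 -m inch '[[[0,0,-10],[-0.019,0.019,-0.02],100],[[0,0,-10],[-0.019,0.019,-0.02],100],[[0,0,-10],[-0.019,0.019,-0.022],100],[[0,0,-10],[-0.019,0.019,-0.022],100],[[0,0,-9],[-0.019,0.019,-0.022],100],[[0,0,-9],[-0.018,0.02,-0.022],100],[[0,0,-9],[-0.018,0.02,-0.022],100],[[0,0,0],[0,0,0],100],[[0,0,0],[0,0,0],100]]'
cat > look.py <<'E'
from h import *
import sys,json
n=sys.argv[1]
s=get_state();im=read_camera("wrist");cv2.imwrite(f"pics/{n}n.png",im)
json.dump({k:np.array(s[k]).tolist() for k in('eef_pos','ee_rot')},open(n+".json","w"))
print(s['clock'],np.round(s['eef_pos'],4),'xaz',np.degrees(np.arctan2(s['ee_rot'][1][0],s['ee_rot'][0][0])),np.round(s['joint_pos'],0))
cv2.imwrite(f"pics/{n}.png",cv2.resize(im,(800,600),interpolation=cv2.INTER_CUBIC))
E
python3 look.py w2
```

```text
clock: 2.9
eef_pos: [0.4633, 0.0529, 0.2506]
ee_rot: [[0.509, -0.86, -0.021], [-0.861, -0.509, -0.004], [-0.008, 0.02, -1.0]]
contact_force: [0.8, 0.3, 0.2]
opening: 0.0853
finger_force: 0.0
2.9 [0.4633 0.0529 0.2506] xaz -59.379765192602505 [ -34.   11.   25.  112.   -5.   59. -156.]
```

View pics/w2.png

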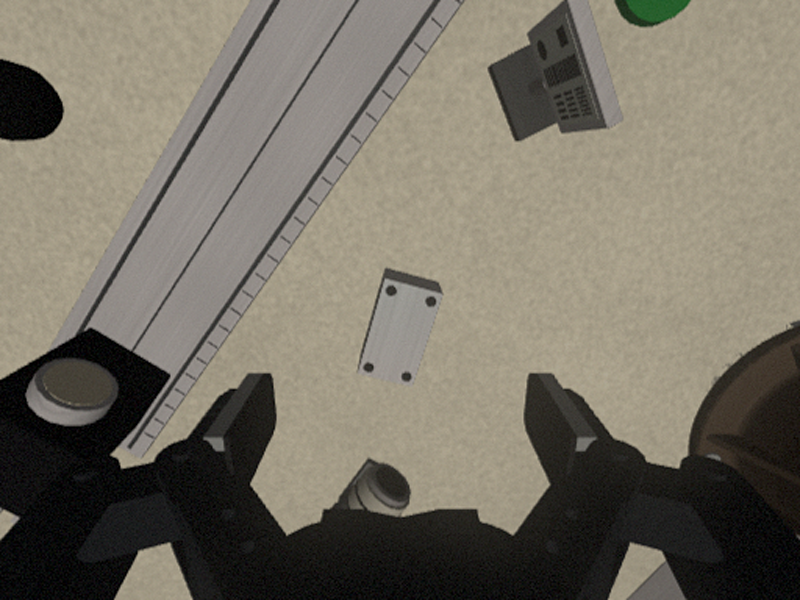

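The riser's top shows corners near (387,280), (441,293), (411,384), (359,373). The lamp's front base edge is (90,328)-(168,375), and the nozzle face centre is about (78,383).

```bash
cat >> h.py <<'E'
import json
def wp(n,uv,z): return plane("wrist",uv,z,json.load(open(n+".json")),.64)[:,:2]
U=np.array([.1219,.9925])
E
python3 - <<'E'
from h import *
g=cv2.cvtColor(cv2.imread("pics/w2n.png"),cv2.COLOR_BGR2GRAY)
hsv=cv2.cvtColor(cv2.imread("pics/w2n.png"),cv2.COLOR_BGR2HSV)
m=((hsv[...,1]<35)&(g>110)).astype(np.uint8)*255
m=cv2.morphologyEx(m,cv2.MORPH_CLOSE,np.ones((9,9)))
c,_=cv2.findContours(m,0,1)
for k in c:
    (x,y),wh,a=cv2.minAreaRect(k)
    if 215<x<300 and 160<y<260 and cv2.contourArea(k)>500:
        b=cv2.boxPoints(((x,y),wh,a))/.64;p=wp("w2",b,.035);print(b.tolist(),p.mean(0),[ (round(float(np.hypot(*e)),4),round(float(np.degrees(np.arctan2(e[1],e[0]))),1)) for e in (p[1]-p[0],p[2]-p[1],p[3]-p[2],p[0]-p[3])])
p=wp("w2",[(90,328),(168,375)],.012);print(p,p@U)
p=wp("w2",[(78,383)],.092);print(p,p@U)
E
```

```text
[[352.9256286621094, 371.3854064941406], [383.6039733886719, 274.9677429199219], [442.1640625, 293.6004943847656], [411.4856872558594, 390.0181579589844]] [0.42713873 0.1084867 ] [(0.0907, -77.0), (0.0504, -168.0), (0.0925, 105.4), (0.0543, 10.3)]
[[0.65930057 0.24781355]
 [0.5833378  0.25762251]] [0.32632369 0.32679922]
[[0.61872616 0.2347896 ]] [0.3084514]
```

```bash
python3 -m inch '[[[0,0,10.2],[-0.004,0.006,0],100],[[0,0,10.2],[-0.004,0.006,0],100],[[0,0,10.2],[-0.004,0.006,0],100],[[0,0,10.2],[-0.004,0.006,0],100],[[0,0,10.2],[-0.004,0.006,0],100],[[0,0,10.2],[-0.004,0.006,0],100],[[0,0,10.2],[-0.004,0.006,0],100],[[0,0,10.2],[-0.004,0.006,0],100]]' >/dev/null
python3 -m inch '[[[0,0,10.2],[-0.004,0.006,0],100],[[0,0,10.2],[0,0,0],100],[[0,0,10.2],[0,0,-0.02],100],[[0,0,10.2],[0,0,-0.02],100],[[0,0,10.2],[0,0,-0.02],100],[[0,0,10.2],[0,0,-0.02],100],[[0,0,10.2],[0,0,0],100],[[0,0,10.2],[0,0,0],100],[[0,0,0],[0,0,0],100],[[0,0,0],[0,0,0],100]]'
python3 look.py w3
```

```text
clock: 5.2
eef_pos: [0.4275, 0.1066, 0.1704]
ee_rot: [[-0.233, 0.972, 0.022], [0.973, 0.233, -0.002], [-0.007, 0.021, -1.0]]
contact_force: [-0.8, 0.3, -0.1]
opening: 0.0855
finger_force: 0.0
5.2 [0.4275 0.1066 0.1704] xaz 103.45173952942257 [-22.  13.   0. 122.   1.  44.  -8.]
```

View pics/w3.png

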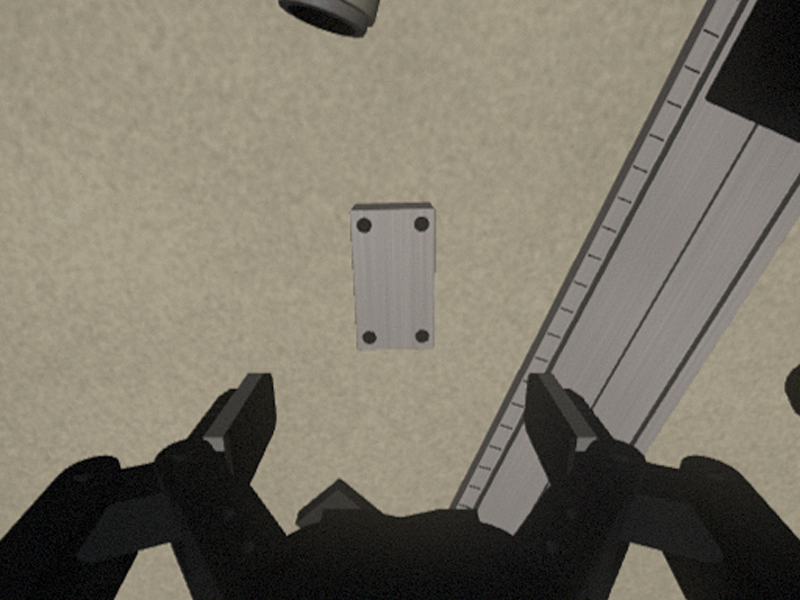

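Riser now close to square in view: top corners (351,210), (434,209), (434,349), (357,349).

Run:
```python
from h import *
p=wp("w3",[(351,210),(434,209),(434,349),(357,349)],.035);print(p.mean(0),[(round(float(np.hypot(*e)),4),round(float(np.degrees(np.arctan2(e[1],e[0]))),1)) for e in (p[0]-p[3],p[1]-p[2],p[1]-p[0],p[2]-p[3])])
```

```text
[0.42674137 0.1078991 ] [(0.0891, 104.0), (0.09, 104.9), (0.0485, 14.0), (0.05, 12.9)]
```

```bash
python3 -m inch '[[[0.1,1.3,0.5],[-0.0005,0.001,-0.03],100],[[0,0,0],[0,0,-0.03],100],[[0,0,0],[0,0,-0.03],100],[[0,0,0],[0,0,-0.03],100],[[0,0,0],[0,0,-0.02],100],[[0,0,0],[0,0,0],100],[[0,0,0],[0,0,0],40],[[0,0,0],[0,0,0],30],[[0,0,0],[0,0,0],30],[[0,0,0],[0,0,0],30]]' 60
python3 -m inch '[[[0,0,0],[0,0,0],30],[[0,0,0],[0,0,0.03],30],[[0,0,0],[0,0,0.04],30],[[0,0,0],[0,0,0.04],30],[[0,0,0],[0,0,0.03],30],[[0,0,0],[0,0,0],30]]'
```

```text
clock: 6.5
eef_pos: [0.4272, 0.1086, 0.0312]
ee_rot: [[-0.246, 0.969, 0.001], [0.969, 0.246, -0.0], [-0.0, 0.001, -1.0]]
contact_force: [-1.3, 0.2, 7.4]
opening: 0.049
finger_force: 61.8
clock: 7.25
eef_pos: [0.4277, 0.1088, 0.1723]
ee_rot: [[-0.246, 0.969, 0.004], [0.969, 0.246, 0.001], [0.0, 0.004, -1.0]]
contact_force: [0.6, -0.1, -4.0]
opening: 0.0489
finger_force: 65.4
```

```bash
python3 -m inch '[[[0,0,-4],[0.031,-0.034,0],30],[[0,0,-4],[0.031,-0.034,0],30],[[0,0,-4],[0.031,-0.034,0],30],[[0,0,-4],[0.031,-0.033,0],30],[[0,0,-5.2],[0.03,-0.033,0],30],[[0,0,0],[0,0,-0.03],30],[[0,0,0],[0,0,-0.03],30],[[0,0,0],[0,0,-0.03],30],[[0,0,0],[0,0,0],30],[[0,0,0],[0,0,0],30]]'
```

```text
clock: 8.5
eef_pos: [0.5807, -0.0597, 0.0804]
ee_rot: [[0.12, 0.993, -0.001], [0.993, -0.12, -0.001], [-0.001, -0.001, -1.0]]
contact_force: [-0.0, -0.3, -3.4]
opening: 0.049
finger_force: 65.1
```

Lower to the bar, release, rise and look.

```bash
python3 -m inch '[[[0,0,0],[0.001,0,-0.02],30],[[0,0,0],[0,0,-0.015],30],[[0,0,0],[0,0,-0.002],30],[[0,0,0],[0,0,0],30],[[0,0,0],[0,0,0],60],[[0,0,0],[0,0,0],100],[[0,0,0],[0,0,0],100],[[0,0,0],[0,0,0.03],100],[[0,0,0],[0,0,0.05],100],[[0,0,0],[0,0.02,0.05],100]]'
python3 -m inch '[[[0,0,0],[0,0.03,0.04],100],[[0,0,0],[0,0,0],100],[[0,0,0],[0,0,0],100]]'
python3 look.py w4
```

```text
clock: 9.75
eef_pos: [0.5813, -0.0413, 0.1746]
ee_rot: [[0.123, 0.992, -0.001], [0.992, -0.123, -0.002], [-0.002, -0.001, -1.0]]
contact_force: [1.6, 1.0, -0.2]
opening: 0.0855
finger_force: 0.0
clock: 10.12
eef_pos: [0.5811, -0.0101, 0.2126]
ee_rot: [[0.12, 0.993, -0.002], [0.993, -0.12, -0.001], [-0.001, -0.002, -1.0]]
contact_force: [-1.0, -0.8, 0.5]
opening: 0.0855
finger_force: 0.0
10.125 [ 0.5811 -0.0101  0.2126] xaz 83.08944324830794 [-11.  23.  10. 100.  -4.  58.  -7.]
```

View pics/w4.png

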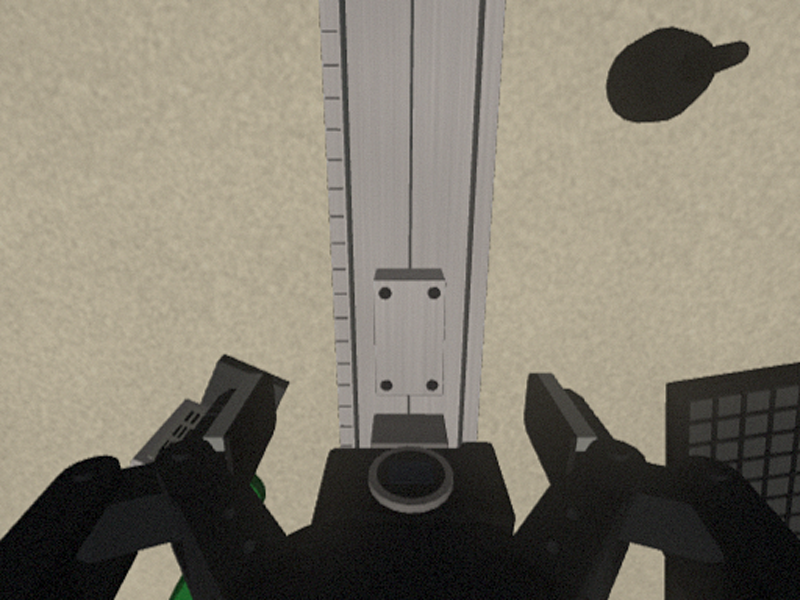

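Riser sits square on the line: top corners (375,280), (444,280), (443,395), (377,395). The camera's steel mount front is centred about (410,474).

Run:
```python
from h import *
N=np.array([.9925,-.1219])
def f(l,uv,z):
    p=wp("w4",uv,z);print(l,np.round(p,4).tolist(),'s',np.round(p@U,4),'n',np.round(p@N,4))
f('riser',[(375,280),(444,280),(443,395),(377,395)],.047);f('mount',[(410,474),(410,466)],.092);f('line',[(411,20),(410,262)],.012)
f('edges',[(321,0),(505,0),(340,440),(478,440)],.012);f('block',[(373,441),(447,441)],.012)
```

```text
riser [[0.5638, -0.0125], [0.6109, -0.0182], [0.6022, -0.1076], [0.553, -0.1017]] s [ 0.0563  0.0565 -0.0334 -0.0335] n [0.5611 0.6086 0.6108 0.5612]
mount [[0.5729, -0.138], [0.5736, -0.1315]] s [-0.0671 -0.0606] n [0.5854 0.5854]
line [[0.6077, 0.1487], [0.5889, -0.0112]] s [0.2217 0.0607] n [0.585  0.5859]
edges [[0.5517, 0.1668], [0.6687, 0.1525], [0.5101, -0.1628], [0.63, -0.1771]] s [ 0.2328  0.2329 -0.0994 -0.0989] n [0.5272 0.6451 0.5261 0.6469]
block [[0.5386, -0.1672], [0.603, -0.1749]] s [-0.1003 -0.1001] n [0.555  0.6198]
```

```bash
python3 -m inch '[[[0,0,1],[-0.031,0.043,0.01],100],[[0,0,1],[-0.031,0.043,0],100],[[0,0,1],[-0.031,0.043,0],100],[[0,0,1],[-0.031,0.043,0],100],[[0,0,1],[-0.031,0.043,0],100],[[0,0,1],[-0.031,0.043,0],100],[[0,0,0],[-0.031,0.043,0],100],[[0,0,0],[0,0,0],100],[[0,0,0],[0,0,0],100]]'
python3 look.py w5
```

```text
clock: 11.3
eef_pos: [0.3649, 0.2901, 0.2221]
ee_rot: [[0.017, 1.0, -0.002], [1.0, -0.017, -0.002], [-0.003, -0.002, -1.0]]
contact_force: [0.4, -0.6, -0.9]
opening: 0.0855
finger_force: 0.0
11.3 [0.3649 0.2901 0.2221] xaz 89.03326570995172 [-44.  12.  -2. 114.   0.  54. -47.]
```

View pics/w5.png

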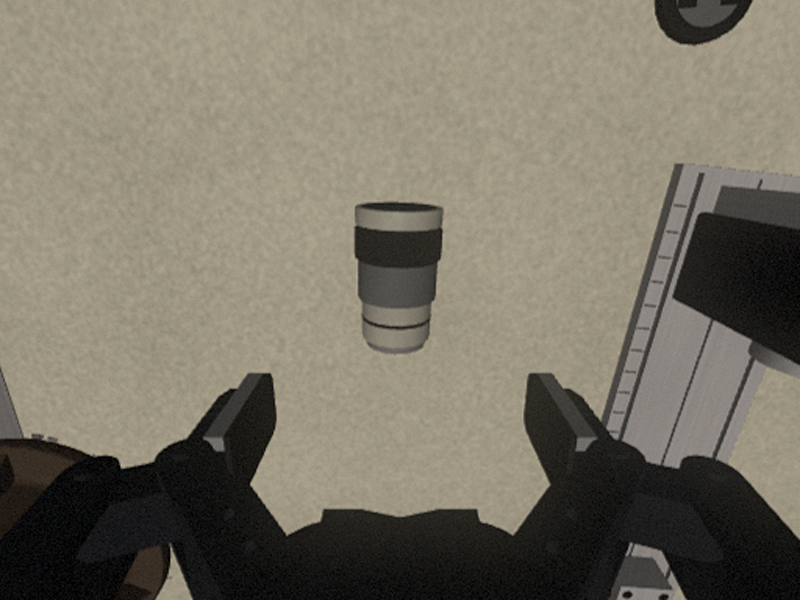

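Lens lies nearly straight in view, front (black glass) at top. Collar silhouette corners are about (358,262), (437,262), (435,300), (359,300).

Run:
```python
from h import *
p=wp("w5",[(357,262),(437,262),(435,300),(359,300)],.05);print(np.round(p,4).tolist(),p.mean(0))
p=wp("w5",[(398.5,222),(396.5,335)],.05);print(p,np.degrees(np.arctan2(*(p[0]-p[1])[::-1])))
p=wp("w5",[(398.5,205)],.075);print('front top',p)
p=wp("w5",[(397,352)],.045);print('rear',p)
```

```text
[[0.3352, 0.297], [0.3907, 0.2961], [0.3896, 0.2683], [0.3353, 0.2691]] [0.36269238 0.28259941]
[[0.36447022 0.32421313]
 [0.36158661 0.24158083]] 88.00137220391731
front top [[0.36483985 0.33824788]]
rear [[0.36161833 0.22549427]]
```

```bash
python3 -m inch '[[[0.1,-0.1,-1],[-0.002,-0.0075,-0.04],100],[[0,0,0],[0,0,-0.04],100],[[0,0,0],[0,0,-0.04],100],[[0,0,0],[0,0,-0.035],100],[[0,0,0],[0,0,-0.02],100],[[0,0,0],[0,0,0],100],[[0,0,0],[0,0,0],60],[[0,0,0],[0,0,0],40],[[0,0,0],[0,0,0],40],[[0,0,0],[0,0,0],40]]' 50
python3 -m inch '[[[0,0,0],[0,0,0],40],[[0,0,0],[0,0,0.03],40],[[0,0,0],[0,0,0.05],40],[[0,0,0],[0,0,0.05],40],[[0,0,0],[0,0,0.05],40],[[0,0,0],[0,0,0],40]]'
```

```text
clock: 12.6
eef_pos: [0.3632, 0.2839, 0.0492]
ee_rot: [[0.034, 0.999, 0.002], [0.999, -0.034, 0.002], [0.002, 0.002, -1.0]]
contact_force: [-0.5, -2.0, 6.1]
opening: 0.0548
finger_force: 51.8
clock: 13.35
eef_pos: [0.3641, 0.2852, 0.232]
ee_rot: [[0.034, 0.999, 0.006], [0.999, -0.034, 0.007], [0.007, 0.006, -1.0]]
contact_force: [-0.1, 1.0, -3.9]
opening: 0.0546
finger_force: 55.5
```

```bash
python3 -m inch '[[[0,0,-1],[0.031,-0.049,0],40],[[0,0,-1],[0.031,-0.049,0],40],[[0,0,-1],[0.031,-0.049,0],40],[[0,0,-1],[0.031,-0.049,0],40],[[0,0,-1],[0.031,-0.049,0],40],[[0,0,0],[0.031,-0.05,0],40],[[0,0,0],[0.032,-0.05,0],40],[[0,0,0],[0,0,-0.04],40],[[0,0,0],[0,0,-0.04],40],[[0,0,0],[0,0,-0.03],40]]'
python3 -m inch '[[[0,0,0],[0,0,0],40],[[0,0,0],[0,0,0],40]]'
```

```text
clock: 14.6
eef_pos: [0.5787, -0.0613, 0.1149]
ee_rot: [[0.121, 0.993, -0.003], [0.993, -0.121, 0.001], [0.001, -0.003, -1.0]]
contact_force: [-0.7, 0.5, -3.0]
opening: 0.0542
finger_force: 55.3
clock: 14.85
eef_pos: [0.5808, -0.0612, 0.1186]
ee_rot: [[0.12, 0.993, 0.001], [0.993, -0.12, 0.001], [0.001, 0.001, -1.0]]
contact_force: [-0.1, 0.3, -2.4]
opening: 0.0547
finger_force: 55.1
```

```bash
python3 -m inch '[[[0,0,0],[0.0015,0.001,-0.01],40],[[0,0,0],[0,0,-0.007],40],[[0,0,0],[0,0,-0.005],40],[[0,0,0],[0,0,0],40],[[0,0,0],[0,0,0],40]]'
```

```text
clock: 15.48
eef_pos: [0.5821, -0.0601, 0.0963]
ee_rot: [[0.12, 0.993, 0.001], [0.993, -0.12, 0.001], [0.001, 0.001, -1.0]]
contact_force: [-2.6, 0.8, 1.4]
opening: 0.0547
finger_force: 55.6
```

```bash
python3 -m inch '[[[0,0,0],[0,0,0],60],[[0,0,0],[0,0,0],100],[[0,0,0],[0,0,0],100],[[0,0,0],[0,0,0],100],[[0,0,0],[0,0,0.03],100],[[0,0,0],[0,0,0.05],100],[[0,0,0],[0,0,0.05],100],[[0,0,0],[0,0,0.05],100],[[0,0,10],[-0.02,-0.005,0],100],[[0,0,10],[-0.02,-0.005,0],100]]'
python3 -m inch '[[[0,0,10],[-0.03,-0.007,0],100],[[0,0,10],[-0.03,-0.007,0],100],[[0,0,10],[-0.03,-0.007,0],100],[[0,0,10],[-0.03,-0.007,0],100],[[0,0,0],[0,0,0],100],[[0,0,0],[0,0,0],100]]'
python3 look.py w6
```

```text
clock: 16.73
eef_pos: [0.5419, -0.0702, 0.2767]
ee_rot: [[-0.232, 0.973, 0.002], [0.973, 0.232, 0.001], [0.001, 0.002, -1.0]]
contact_force: [-0.7, 0.7, -1.1]
opening: 0.0855
finger_force: 0.0
clock: 17.48
eef_pos: [0.4226, -0.0981, 0.2764]
ee_rot: [[-0.798, 0.602, 0.0], [0.602, 0.798, 0.001], [0.0, 0.001, -1.0]]
contact_force: [1.0, -0.1, 0.1]
opening: 0.0854
finger_force: 0.0
17.475 [ 0.4226 -0.0981  0.2764] xaz 142.97373325850376 [  2.   6.   4. 113.  -1.  61.  60.]
```

View pics/w6.png

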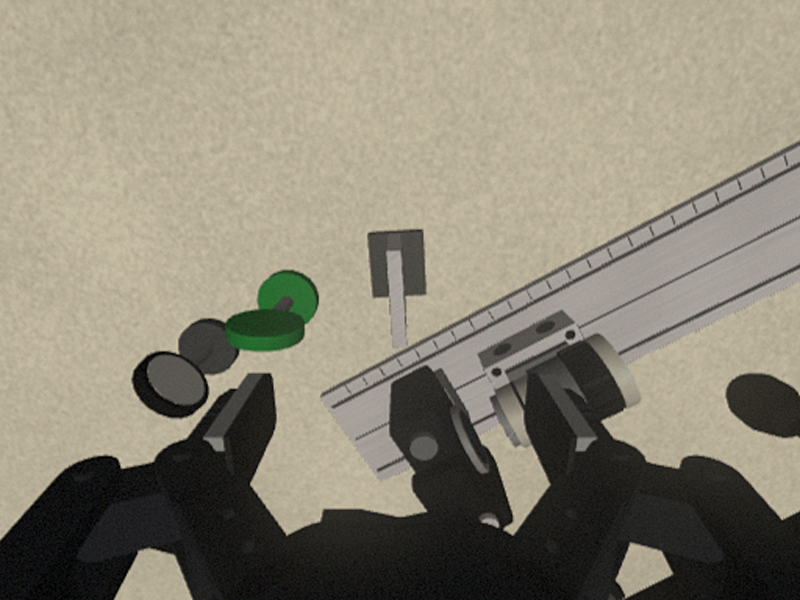

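The lens stands on the riser. The chart's top edge is a strip (387,251)-(402,250)-(407,346)-(392,347), and its foot is (368,233)-(423,231)-(426,294)-(374,297).

Run:
```python
from h import *
p=wp("w6",[(387,251),(402,250),(407,346),(392,347)],.115);print(np.round(p,4).tolist(),p.mean(0),[(round(float(np.hypot(*e)),4),round(float(np.degrees(np.arctan2(e[1],e[0]))),1)) for e in (p[0]-p[3],p[1]-p[2],p[1]-p[0],p[2]-p[3])])
p=wp("w6",[(368,233),(423,231),(426,294),(374,297)],.014);print(p.mean(0),[(round(float(np.hypot(*e)),4),round(float(np.degrees(np.arctan2(e[1],e[0]))),1)) for e in (p[0]-p[3],p[1]-p[2],p[1]-p[0],p[2]-p[3])])
```

```text
[[0.4036, -0.0946], [0.4091, -0.0863], [0.4668, -0.1251], [0.461, -0.1341]] [ 0.43513915 -0.11003055] [(0.0696, 145.4), (0.0696, 146.0), (0.01, 56.9), (0.0107, 57.2)]
[ 0.43480725 -0.10961601] [(0.0601, 147.1), (0.0589, 146.7), (0.049, 55.1), (0.0485, 56.5)]
```

```bash
python3 -m inch '[[[0,0,3],[0.0125,-0.012,-0.04],50],[[0,0,0],[0,0,-0.04],50],[[0,0,0],[0,0,-0.04],50],[[0,0,0],[0,0,-0.035],50],[[0,0,0],[0,0,-0.018],50],[[0,0,0],[0,0,0],50],[[0,0,0],[0,0,0],0],[[0,0,0],[0,0,0],0],[[0,0,0],[0,0,0],0],[[0,0,0],[0,0,0],0]]' 50
python3 -m inch '[[[0,0,0],[0,0,0],0],[[0,0,0],[0,0,0.03],0],[[0,0,0],[0,0,0.05],0],[[0,0,0],[0,0,0.05],0],[[0,0,0],[0,0,0.03],0],[[0,0,0],[0,0,0],0]]'
```

```text
clock: 18.77
eef_pos: [0.4356, -0.1102, 0.104]
ee_rot: [[-0.83, 0.558, 0.002], [0.558, 0.83, 0.001], [-0.001, 0.002, -1.0]]
contact_force: [-0.1, 0.8, 8.0]
opening: 0.0093
finger_force: 50.2
clock: 19.52
eef_pos: [0.4354, -0.1103, 0.265]
ee_rot: [[-0.83, 0.558, 0.004], [0.558, 0.83, 0.001], [-0.003, 0.003, -1.0]]
contact_force: [-0.1, -0.5, -4.5]
opening: 0.0096
finger_force: 49.4
```

```bash
python3 -m inch '[[[0,0,5.4],[0.0335,0.043,0],0],[[0,0,5.4],[0.0335,0.043,0],0],[[0,0,5.4],[0.0335,0.043,0],0],[[0,0,5.4],[0.0335,0.043,0],0],[[0,0,5.4],[0.0335,0.0435,0],0],[[0,0,0],[0,0,-0.04],0],[[0,0,0],[0,0,-0.04],0],[[0,0,0],[0,0,-0.04],0],[[0,0,0],[0,0,0],0],[[0,0,0],[0,0,0],0]]'
```

```text
clock: 20.78
eef_pos: [0.6023, 0.1054, 0.1436]
ee_rot: [[-0.993, 0.121, -0.001], [0.121, 0.993, 0.001], [0.001, 0.001, -1.0]]
contact_force: [0.7, -0.4, -3.1]
opening: 0.0094
finger_force: 49.9
```

```bash
python3 -m inch '[[[0,0,0],[0.0005,0,-0.015],0],[[0,0,0],[0,0,-0.009],0],[[0,0,0],[0,0,-0.004],0],[[0,0,0],[0,0,0],0],[[0,0,0],[0,0,0],0]]'
python3 -m inch '[[[0,0,0],[0,0,0],30],[[0,0,0],[0,0,0],45],[[0,0,0],[0,0,0],45],[[0,0,0],[0,0,0.03],45],[[0,0,0],[0,0,0.05],45],[[0,0,0],[0,0,0.05],45],[[0,0,0],[-0.05,-0.02,0.04],45],[[0,0,0],[-0.03,-0.05,0],45],[[0,0,0],[-0.03,-0.05,0],45],[[0,0,0],[-0.03,-0.05,0],45]]'
python3 -m inch '[[[0,0,0],[-0.03,-0.05,0],45],[[0,0,0],[-0.03,-0.05,0],45],[[0,0,0],[-0.03,-0.05,0],45],[[0,0,0],[-0.01,-0.05,0],45],[[0,0,0],[0,-0.03,0],45],[[0,0,0],[0,0,0],45],[[0,0,0],[0,0,0],45]]'
python3 look.py w7
```

```text
clock: 21.4
eef_pos: [0.6027, 0.1054, 0.1161]
ee_rot: [[-0.993, 0.12, -0.0], [0.12, 0.993, 0.001], [0.001, 0.001, -1.0]]
contact_force: [-2.8, -0.3, 7.1]
opening: 0.0092
finger_force: 51.4
clock: 22.65
eef_pos: [0.4649, -0.0647, 0.2826]
ee_rot: [[-0.993, 0.12, -0.0], [0.12, 0.993, 0.001], [0.0, 0.001, -1.0]]
contact_force: [0.2, -0.9, -0.0]
opening: 0.0387
finger_force: 0.0
clock: 23.52
eef_pos: [0.3661, -0.2924, 0.2822]
ee_rot: [[-0.993, 0.12, -0.001], [0.12, 0.993, 0.001], [0.002, 0.001, -1.0]]
contact_force: [0.0, 0.1, -0.6]
opening: 0.0383
finger_force: 0.0
23.525 [ 0.3661 -0.2924  0.2822] xaz 173.11752595191982 [ 22.   9.  11. 109.  -2.  63. 117.]
```

View pics/w7.png

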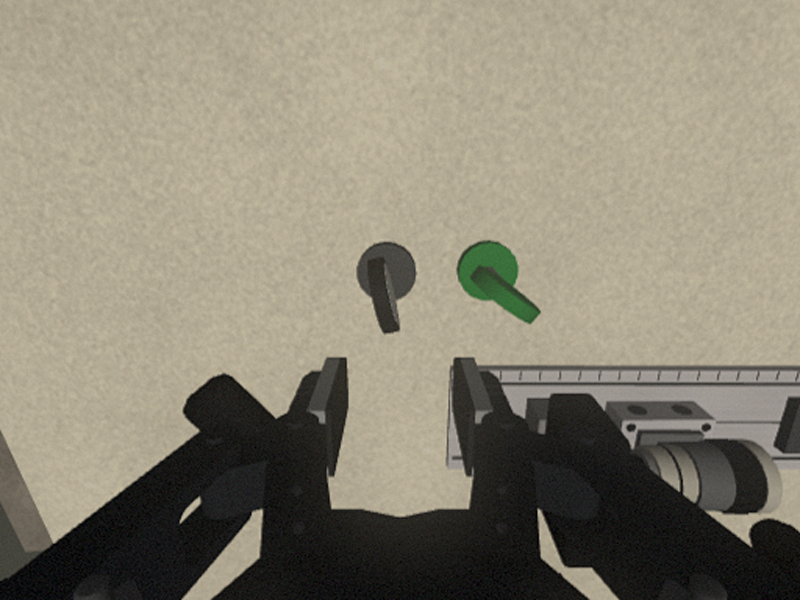

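Diffuser foot centre is at (387,271). Its frame is seen edge-on from about (375,262) to (391,330), turned slightly from the tool axis.

Run:
```python
from h import *
for z in (.08,.095):
    p=wp("w7",[(376,261),(390,331)],z);e=p[0]-p[1];print(p,p.mean(0),np.hypot(*e),np.degrees(np.arctan2(e[1],e[0])))
print(wp("w7",[(387,270)],.014), wp("w7",[(382,292)],.11))
p=wp("w7",[(476,270),(538,318)],.08);print(p)
g=cv2.imread("pics/w7n.png");c=g[140:230,215:360];cv2.imwrite("pics/w7c.png",cv2.resize(c,(800,497),interpolation=cv2.INTER_CUBIC))
```

```text
[[ 0.36248065 -0.3106753 ]
 [ 0.42106311 -0.30731437]] [ 0.39177188 -0.30899484] 0.058678784558584725 -176.716481229098
[[ 0.359083   -0.30943387]
 [ 0.41494352 -0.3062291 ]] [ 0.38701326 -0.30783148] 0.055952374665250444 -176.71648122909795
[[ 0.38712402 -0.30716636]] [[ 0.37852977 -0.30702182]]
[[ 0.37872422 -0.23515909]
 [ 0.42409381 -0.18865462]]
```

View pics/w7c.png

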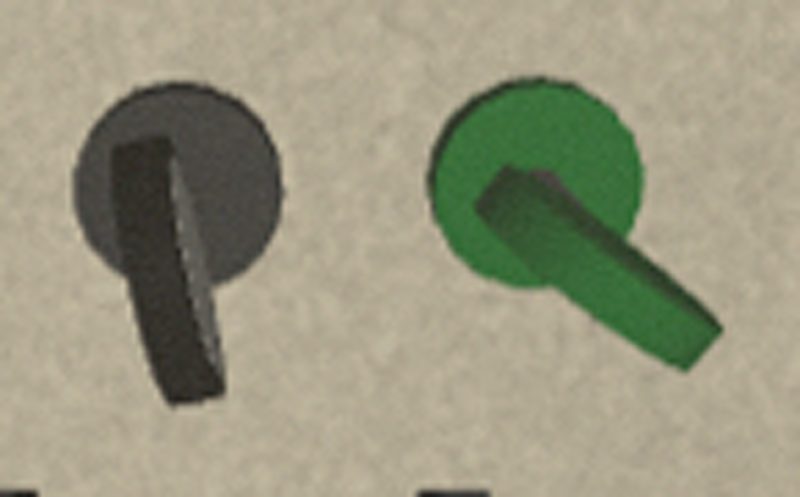

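```bash
python3 -m inch '[[[0,0,10.2],[0.0225,-0.0155,-0.04],45],[[0,0,0],[0,0,-0.04],45],[[0,0,0],[0,0,-0.04],45],[[0,0,0],[0,0,-0.04],45],[[0,0,0],[0,0,-0.022],45],[[0,0,0],[0,0,0],45],[[0,0,0],[0,0,0],0],[[0,0,0],[0,0,0],0],[[0,0,0],[0,0,0],0],[[0,0,0],[0,0,0],0]]' 50
python3 -m inch '[[[0,0,0],[0,0,0],0],[[0,0,0],[0,0,0.03],0],[[0,0,0],[0,0,0.05],0],[[0,0,0],[0,0,0.05],0],[[0,0,0],[0,0,0.05],0],[[0,0,0],[0,0,0.03],0],[[0,0,0],[0,0,0],0]]'
```

```text
clock: 24.82
eef_pos: [0.3895, -0.3089, 0.1015]
ee_rot: [[-0.998, -0.058, 0.001], [-0.058, 0.998, -0.0], [-0.001, -0.0, -1.0]]
contact_force: [0.9, 1.9, 7.5]
opening: 0.0111
finger_force: 53.3
clock: 25.7
eef_pos: [0.3891, -0.3094, 0.3127]
ee_rot: [[-0.998, -0.057, 0.003], [-0.057, 0.998, -0.002], [-0.003, -0.002, -1.0]]
contact_force: [-0.4, 0.3, -2.8]
opening: 0.0114
finger_force: 51.9
```

```bash
python3 -m inch '[[[0,0,-1],[0.022,0.048,0],0],[[0,0,-1],[0.022,0.048,0],0],[[0,0,-1],[0.022,0.048,0],0],[[0,0,-1],[0.022,0.048,0],0],[[0,0,-1],[0.022,0.048,0],0],[[0,0,-1],[0.022,0.048,0],0],[[0,0,-1],[0.022,0.049,0],0],[[0,0,-1],[0.022,0.049,0],0],[[0,0,-1],[0.023,0.049,0],0],[[0,0,-1.3],[0.023,0.049,0],0]]'
python3 -m inch '[[[0,0,0],[0,0,0],0],[[0,0,0],[0,0,-0.04],0],[[0,0,0],[0,0,-0.04],0],[[0,0,0],[0,0,-0.04],0],[[0,0,0],[0,0,-0.04],0],[[0,0,0],[0,0,0],0],[[0,0,0],[0,0,0],0]]'
```

```text
clock: 26.95
eef_pos: [0.6104, 0.1764, 0.3083]
ee_rot: [[-0.992, 0.123, -0.004], [0.123, 0.992, -0.0], [0.004, -0.001, -1.0]]
contact_force: [1.3, -0.3, -2.7]
opening: 0.0113
finger_force: 51.9
clock: 27.82
eef_pos: [0.6109, 0.175, 0.1512]
ee_rot: [[-0.992, 0.123, -0.001], [0.123, 0.992, 0.001], [0.001, 0.001, -1.0]]
contact_force: [0.3, 0.6, -1.2]
opening: 0.0115
finger_force: 51.8
```

```bash
python3 -m inch '[[[0,0,0],[0,0,-0.02],0],[[0,0,0],[0,0,-0.013],0],[[0,0,0],[0,0,-0.005],0],[[0,0,0],[0,0,0],0],[[0,0,0],[0,0,0],0]]'
python3 -m inch '[[[0,0,0],[0,0,0],30],[[0,0,0],[0,0,0],45],[[0,0,0],[0,0,0],45],[[0,0,0],[0,0,0.03],45],[[0,0,0],[0,0,0.05],45],[[0,0,0],[0,0,0.05],45],[[0,0,0],[-0.01,-0.02,0.05],45],[[0,0,0],[-0.02,-0.04,0.03],45],[[0,0,0],[-0.02,-0.04,0.01],45],[[0,0,0],[0,0,0],45]]'
python3 -m inch '[[[0,0,0],[-0.02,0,0],45],[[0,0,0],[0,0,0],45]]'
python3 look.py w8
python3 - <<'E'
from h import *
a=[cv2.resize(read_camera(n)[y:y+h,x:x+w],(400,300),interpolation=cv2.INTER_CUBIC) for n,x,y,w,h in(("side",100,100,240,180),("scene",180,130,200,150))]
cv2.imwrite("pics/fin.png",np.vstack([np.hstack(a),cv2.resize(cv2.imread("pics/w8n.png"),(400,300)).repeat(2,1)[:, :800]])[:300])
E
```

```text
clock: 28.45
eef_pos: [0.6111, 0.1756, 0.1136]
ee_rot: [[-0.993, 0.122, 0.001], [0.122, 0.993, 0.001], [-0.0, 0.001, -1.0]]
contact_force: [-2.6, 0.3, 6.5]
opening: 0.0108
finger_force: 53.2
clock: 29.7
eef_pos: [0.5601, 0.0714, 0.334]
ee_rot: [[-0.992, 0.128, 0.001], [0.128, 0.992, -0.001], [-0.001, -0.0, -1.0]]
contact_force: [0.4, -0.2, 0.1]
opening: 0.0386
finger_force: 0.0
clock: 29.95
eef_pos: [0.5398, 0.0761, 0.3322]
ee_rot: [[-0.993, 0.121, -0.002], [0.121, 0.993, 0.001], [0.002, 0.001, -1.0]]
contact_force: [0.8, 0.4, -0.1]
opening: 0.0381
finger_force: 0.0
29.95 [0.5398 0.0761 0.3322] xaz 173.05491738421773 [-11.  14.  -3.  94.   1.  72.  69.]
```

View pics/w8.png

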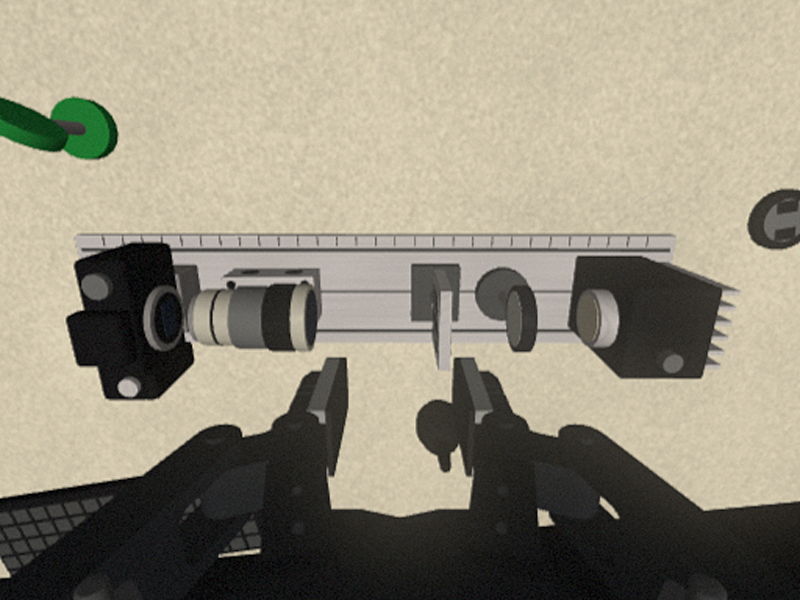

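View pics/fin.png

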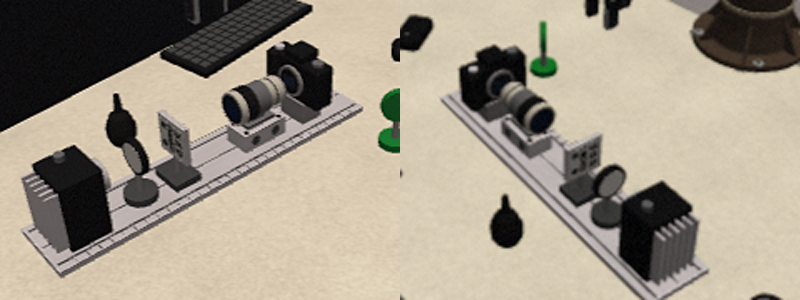

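All four stand in line in every view. The wrist picture shows the diffuser foot at (502,293), chart foot (412-460, 265-320), nozzle front at (588,318) and mount at (166,318). Checking the numbers.

Run:
```python
from h import *
N=np.array([.9925,-.1219])
def f(l,uv,z):
    p=wp("w8",uv,z);print(l,'s',np.round(p@U,4),'n',np.round(p@N,4))
f('line',[(350,292),(560,292)],.012)
f('diff foot',[(502,293)],.026);f('diff c',[(521,318)],.092)
f('chart foot',[(412,265),(460,265),(411,321),(460,321)],.026);f('chart top',[(439,298),(445,368)],.127)
f('noz',[(588,318)],.092);f('mount',[(168,318)],.092)
f('collar sides',[(231,288),(264,286),(229,346),(262,349)],.097)
f('rear',[(192,318)],.092)
```

```text
line s [0.0879 0.3124] n [0.5867 0.5864]
diff foot s [0.247] n [0.5832]
diff c s [0.2491] n [0.5858]
chart foot s [0.1534 0.2022 0.153  0.2048] n [0.5536 0.5535 0.6144 0.6143]
chart top s [0.1721 0.1789] n [0.5558 0.6173]
noz s [0.3089] n [0.5858]
mount s [-0.0656] n [0.5863]
collar sides s [-0.0042  0.0244 -0.0123  0.0171] n [0.5567 0.5549 0.6112 0.6141]
rear s [-0.0442] n [0.5862]
```

```bash
python3 -c "from cell import *; print(sign_off())"
```

```text
the job is handed in; nothing more can be done
None
```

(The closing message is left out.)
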